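# Pinch a glued brush ferrule in the ratchet clamp, then release it

### The job

The metal ferrule of the brush in the cradle has just been glued on: push the red handle of the ratchet clamp towards the black one until the jaws grip the ferrule firmly and the ratchet holds them on its own, without crushing it, and take the hand away. Let it stay pinched for at least two seconds, then press the red handle down sideways out of the ratchet and let the clamp spring wide open, so that the brush lies free in its cradle. Work gently, never forcing the clamp, and do not disturb the cups and bottles around.

Things in the scene. Friction and masses are not known exactly. Their poses are not given: they have to be found in the camera images.
- stand: Ratchet clamp fixed to the table: a hemostat-like steel scissor lying flat, its plane 60 mm up, over a wooden base 385 x 130 x 12 mm. Origin on the pivot axis at table height; +x points from the pivot to the jaws and along the brush, -x to the handles, z up. Two wooden rests for the brush, 66 mm high, stand at x = 100 and 190 mm
- thumb_plate (a point): Centre of the top of the red handle, 36 mm (along its shank) x 22 x 14 mm thick, 135 mm from the pivot, top 67 mm above the table; it ends the moving arm. Its x axis points to the pivot. Open it lies at about [-122, -59] mm in the stand's frame and closes by swinging about the pivot towards the stand's +y, up to 0.5 rad (65 mm). A spring of 2 to 4 N at the handle opens it
- rack (a point): Middle of the top of the curved steel ratchet rack, 74 mm up, its 15 one-way teeth underneath; it bridges over the red handle's shank, 78 to 92 mm from the pivot. The first tooth catches after 11 mm of red-handle travel, the next ones every 4 mm, each adding a bump of up to 3 N to the push. Let go, the handle falls back to the last tooth passed. Pressed down 4 to 8 mm it leaves the teeth
- moving_arm: The moving scissor arm. Origin on the pivot at table height; its x axis points to the jaw tip: 0.45 rad to the left of the stand's x axis when fully open, turning clockwise (seen from above) as it closes. Its shank is springy downwards: 3 to 6 N on the red handle unlock it (stop at 15 mm) and it springs open, often only part way as the finger drags on it: then press again
- moving_jaw (a point): The rubber nose of the moving jaw, 10 mm thick, 58 mm from the pivot. Once it has brought the brush against the opposite pad, the push on the red handle rises by some 1.3 N per mm of handle travel. A push of 12 to 14 N, at the handle's middle, is a good firm grip; above about 16 N the ferrule is crushed
- anvil_bracket (a point): The fixed bracket on the black arm that carries the opposite pad: rubber, sprung (7 N per mm), on a brass block that is screwed to a different place each time, over 16 mm, so how far the red handle must go is known only by feel
- black_handle (a point): Centre of the top of the black handle, 36 x 22 x 14 mm, top 67 mm above the table, on the fixed scissor arm; it does not move
- glued_brush: Artist's brush with a natural wood handle, 209 mm long, 11 mm thick, lying loose on the two rests with its bristles towards the pivot and its ferrule (9.4 mm thick) between the jaws. Origin under its middle; -y axis towards the bristles
- cup_1: White rinse cup, 83 x 83 x 106 mm, at the left; origin under its middle
- cup_2: White rinse cup, 83 x 83 x 106 mm, at the right; origin under its middle
- green_bottle: Green paint bottle, 51 mm wide, 146 mm high, at the right; origin under its middle
- yellow_bottle: Yellow paint bottle with a black cap, 47 mm wide, 134 mm high, at the left; origin under its middle

How it is judged (in metres and radians):
On the way, in this order (a step that is already met when the one before it is completed fails the run):
1. the jaws hold the brush ferrule with 5 to 30 N by the ratchet alone, the robot touching neither clamp nor brush, for two seconds (contact force between glued_brush and moving_arm between 5 and 30 N and contact force between each of the arm, the fingers and moving_arm below 0.2 N and contact force between the fingers and glued_brush below 0.2 N), for 2 s.
2. the ratchet is released and the clamp is open: the red handle is back outside the first tooth and the jaw is off the brush (y of thumb_plate in the frame of stand below -0.051 m and contact force between glued_brush and moving_arm below 0.1 N), for 0.2 s.
At the end, for the whole second after the job is handed in: The clamp stands open (centre of the red handle at least 51 mm to the -y side of the stand's x axis, outside the first tooth), the jaw does not press on the brush, and the brush lies at rest on its cradle, within 40 mm of where it started and 49 to 62 mm high (all of step 2 and z of glued_brush in the frame of stand between 0.049 and 0.062 m and distance of glued_brush from where it was at the start of the episode below 0.04 m and linear speed of glued_brush below 0.02 m/s and angular speed of moving_arm below 0.05 rad/s); the robot touches nothing.
It fails at once if the ferrule is crushed: the jaw presses on it with more than 32 N (contact force between glued_brush and moving_arm above 32 N).
It fails at once if the robot pushes or presses on the clamp with more than 40 N (contact force between the fingers and stand above 40 N or contact force between the fingers and moving_arm above 40 N).
It fails at once if the robot moves the brush by hand (contact force between the fingers and glued_brush above 1 N).
It fails at once if a cup or a bottle is knocked away (distance of any of cup_1, cup_2, green_bottle, yellow_bottle from where it was at the start of the episode above 0.03 m).
It also fails if it takes over 64 s, if anything falls off the work surface, if the arm or the gripper's body presses on something with over 40 N, if the wrist force passes 120 N, or if a joint passes its speed limit or range.

### The arm

A 6-joint arm with a two-finger parallel gripper is mounted at the origin on the work surface; the furniture and walls round the work are solid. World frame = base frame: x ahead of the robot, y to its left, z up, the work surface at z = 0. Lengths are in mm, angles in rad, forces in N, time in s.
With the tool pointing down it reaches from about 275 to 750 mm from the base axis. Payload 10.2 kg.
Tool frame: the origin (TCP) lies between the finger pads; the fingertips stand 17 mm ahead of it and the grasp point (between the pads) lies 2 mm behind it (tips_ahead is the distance from the TCP to the fingertips, in mm); z points along the fingers, y is the line along which they close (so a half turn about z gives the same grasp; the last joint's range is limited). The gripper opens to 85 mm and grips with 20 to 120 N. Pads are 22 mm wide; open, the fingers measure 114 mm over their backs; the gripper's body (76 mm by 85 mm) begins 54 mm behind the grasp point. The pads swing forward as they close: fully open they stand 13 mm farther back than shut.
Start: joints at [0.931, 0.313, 1.498, -0, 1.331, -0.223], TCP at [212.552, 480.055, 248.294] pointing down, gripper open.
Joint ranges: [-2.94, 2.94], [-0.97, 2.17], [0.19, 2.56], [-1.23, 4.37], [0.02, 3.11], [-2.88, 2.88]. Speed limits (rad/s): [2.39, 2.39, 3.01, 3.14, 3.14, 3.14].

### API

Orientations are given as a unit quaternion [w, x, y, z].
In Python, from rig import sense, capture, finish_job, boxes_of, tips_ahead gives the robot as it stands.
- The arm moves only by the tool drive_tool, never from a script. Its argument "commands" is text: rows parted by semicolons, each of 7 numbers parted by spaces: the shift along the world's x, y, z in units of 0.1 m (1.0 is 0.1 m), then the turn, a rotation vector about the world's x, y, z in units of pi/4 rad (1.0 is pi/4 rad), then the opening in per cent of the stroke, from 0 (shut) to 100 (fully open). A call has 1 to 20 rows; each row shifts and turns the commanded pose from where the row before left it; what a row does not reach is not made up. A row lasts 1/12 s, in which the tool goes at most 41.7 mm and 7.16 degrees, less where a joint would pass 70% of its speed; a pose out of reach is approached as far as the arm can. A call with a number of a shift or a turn outside -1 to 1 is refused whole. A call with a gripper value outside its range is refused whole. The fingers move at their own pace and stop on an object; "force" is the grip in N (left out, the last holds). Time passes only in rows, so rows that do not move let the fingers close. It gives the time, the measured TCP pose, the force, the opening and the grip force at its end, in the units of the state.
- sense(): the state, without advancing time (a new reading comes with each control period).
- capture(name): name is "side" or "top" or "wrist"; returns a dict with "pixels" (400x640x3 uint8, blue, green, red), "fov_y" (degrees; the focal length in pixels is half the picture's height over the tangent of half this angle, whatever the lens; pixels are square), "cx", "cy" (the principal point, pixels), "k1" (the pictures are not rectified: a ray, as slopes to the right and down, at radius r is drawn at 1 + k1 r^2 times it, then the intrinsics apply), "position" and "attitude" of the camera in the world; the wrist camera has in their place "tool_from_camera" (4x4, takes a point from camera to tool coordinates, whose origin is the TCP and whose axes are the flange's). Camera axes: x right, y down, z forward; pixel columns grow to the right and rows downward; lengths in mm; the calibration is good to about 2 mm. A picture is of the moment at which its call begins: read the wrist's pose just before it. There is no depth.
- finish_job(): hands the job in; it is judged then, once.
Trained networks look in a picture, given as the dict that the camera call returned (one of the last four; its "shot" number tells which), for a name from the list of things; names that differ only in an ending like _2 or _b are one class to them, and where a whole thing is asked for, a point or a joint stands for the part that bears it (a point fixed in the world has none). Each returns a list of dicts, best first, with "confidence" (0 to 1); they miss things now and then, are a little off and sometimes report something else, mostly with a low value. They report only what shows in the picture. A call takes as long as a camera call.
- boxes_of(picture, name): "position" ([column, row] in pixels, amid what is visible of it).
The state is a dict: "time_s": time; "joints": joint angles; "dq": joint speeds; "tau": joint torques, N m; "eef_pos": TCP position; "ee_rot": TCP orientation; "force": force on the tool from outside, world axes, zero at the start; "wrist_torque": the same for the moment, N m; "grip_width": opening from 0.0 (shut) to 1.0 (fully open); "grip_force": force on a finger pad.
Only numpy, scipy, OpenCV 4.12 (cv2) and the standard library are available. Lean on these libraries where they do the work, as an engineer would, in place of code of your own. Each camera call takes 0.05 s, during which the arm holds its last target. There are 200 camera calls.

## Working session

There is one attempt and no reset: what is moved stays moved. The work goes in short steps, Python scripts to look and compute and a tool call to move; the robot and the scene stay as the last step left them, time stands still between calls to the robot, and variables do not carry over. Pictures are saved under pics/ and viewed, at most 10 in all, crops included, and the job is handed in when it is done.

Besides the shell and the picture viewer there is one more tool, called after "Emit:" as name(argument=value, ...) on one line, values as JSON. drive_tool: Moves the arm, as the interface text tells. Shifts and turns lie within -1 to 1; 1 stands for 0.1 m of shift or pi/4 rad of turn. Its arguments: {"type":"object","properties":{"commands":{"type":"string"},"force":{"type":"number"}},"required":["commands"]}

```bash
mkdir -p pics
cat > h.py <<'E'
import numpy as np, cv2
from scipy.spatial.transform import Rotation as R
from rig import sense, capture, finish_job, boxes_of, tips_ahead
def cam(p):
    f=200/np.tan(np.radians(p['fov_y'])/2)
    a=np.array(p['attitude'],float)
    Rm=a if a.shape==(3,3) else R.from_quat(a[[1,2,3,0]]).as_matrix()
    return f,Rm,np.array(p['position'],float)
def at_z(p,px,z):
    f,Rm,t=cam(p); d=np.array([(px[0]-p['cx'])/f,(px[1]-p['cy'])/f]); s=d.copy()
    for _ in range(30): s=d/(1+p['k1']*(s@s))
    v=Rm@np.r_[s,1]; return t+v*(z-t[2])/v[2]
E
python3 - <<'E'
from h import *
s=sense(); print(s['eef_pos'],s['ee_rot'],s['force'],s['grip_width'],tips_ahead)
N={'thumb_plate':67,'rack':74,'black_handle':67,'moving_jaw':60,'anvil_bracket':60,'glued_brush':66,'stand':12,'moving_arm':60,'cup_1':53,'green_bottle':70,'yellow_bottle':70}
for c in('top','side'):
    p=capture(c); cv2.imwrite(f'pics/{c}0.png',p['pixels']); print(c,p['position'],p['attitude'],p['fov_y'],p['k1'])
    for n,z in N.items():
        for b in boxes_of(p,n)[:3]: print(n,round(b['confidence'],2),np.round(b['position']),np.round(at_z(p,b['position'],z)))
E
```

```text
[212.40545092 479.84079839 247.71549914] [-2.76162449e-04  2.06894663e-01  9.78362997e-01 -6.06409060e-04] [-0.41275438 -0.03598856  0.31150016] 1.000920435854886 17.0
top [-442.05702546  -27.90598278 1508.74398663] [ 0.2102392  -0.64118329  0.70484522 -0.21880742] 42.114354270750844 -0.06708680395629267
thumb_plate 0.59 [298. 223.] [519. -12.  67.]
thumb_plate 0.46 [191. 217.] [579. 346.  67.]
rack 0.88 [288. 204.] [596.  17.  74.]
black_handle 0.82 [286. 206.] [594.  22.  67.]
moving_jaw 0.51 [297. 228.] [505.  -9.  60.]
anvil_bracket 0.84 [288. 206.] [598.  16.  60.]
glued_brush 0.5 [288. 176.] [724.   9.  66.]
glued_brush 0.42 [288. 205.] [596.  18.  66.]
glued_brush 0.37 [407. 188.] [ 629. -400.   66.]
stand 0.85 [289. 206.] [630.  15.  12.]
moving_arm 0.61 [291. 212.] [570.   8.  60.]
moving_arm 0.54 [298. 222.] [528. -13.  60.]
cup_1 0.98 [193. 218.] [587. 343.  53.]
cup_1 0.84 [406. 186.] [ 645. -404.   53.]
green_bottle 0.97 [459. 225.] [ 455. -543.   70.]
green_bottle 0.16 [294. 222.] [523.  -1.  70.]
yellow_bottle 0.77 [189. 241.] [483. 347.  70.]
yellow_bottle 0.37 [297. 225.] [509. -10.  70.]
side [ -28.13009343 -995.54753358  607.1354222 ] [-0.49971298  0.81721277 -0.23974727  0.15802365] 53.01439797916915 -0.026586318173454183
rack 0.79 [312. 182.] [596. -47.  74.]
black_handle 0.96 [311. 186.] [583. -64.  67.]
moving_jaw 0.47 [295. 183.] [562.  -3.  60.]
anvil_bracket 0.95 [310. 183.] [602. -27.  60.]
glued_brush 0.67 [331. 171.] [705.   1.  66.]
stand 0.76 [309. 189.] [630.  17.  12.]
moving_arm 0.47 [298. 178.] [589.  22.  60.]
cup_1 0.84 [401. 231.] [ 655. -384.   53.]
cup_1 0.74 [252. 150.] [578. 350.  53.]
cup_1 0.59 [312. 183.] [616. -20.  53.]
green_bottle 0.72 [387. 291.] [ 449. -554.   70.]
yellow_bottle 0.82 [228. 152.] [476. 335.  70.]
```

Run:
```python
import cv2,numpy as np
a=cv2.imread('pics/top0.png')[140:260,230:350]; b=cv2.imread('pics/side0.png')[130:230,250:380]
cv2.imwrite('pics/c0.png',np.hstack([cv2.resize(a,(400,400),interpolation=2),cv2.resize(b,(400,400*1),interpolation=2)]))
```

```text
(no output)
```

View pics/c0.png

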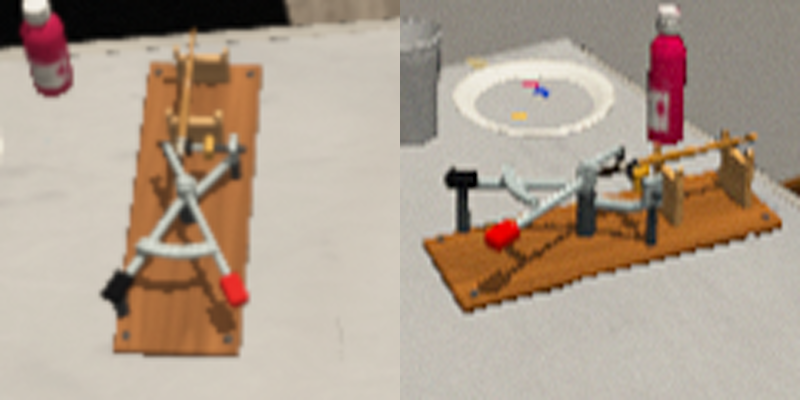

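The crop shows the handles facing the robot, with red at top-camera pixel (300,227), black at (265,227) and the pivot at (286,195). Next I refine these by colour and move the wrist camera over the clamp.

Run:
```python
from h import *
p=capture('top'); h=cv2.cvtColor(p['pixels'],cv2.COLOR_BGR2HSV)
m=((h[...,0]<8)|(h[...,0]>174))&(h[...,1]>180)&(h[...,2]>120); m[:200]=0;m[260:]=0;m[:,:270]=0;m[:,330:]=0
y,x=np.nonzero(m); print(len(x),x.mean(),y.mean()); r=at_z(p,[x.mean(),y.mean()],63)
b=at_z(p,[265.1,226.5],64); pv=at_z(p,[286.1,195.5],66); q=at_z(p,[287,155],66)
print(r,b,pv,q)
w=capture('wrist'); print(w['tool_from_camera'],w['fov_y'],w['k1'],w['cx'],w['cy'])
```

```text
57 299.4736842105263 226.3859649122807
[508.03602289 -17.49419123  63.        ] [518.29320986  96.56111784  64.        ] [638.14967973  20.29712408  66.        ] [822.94508267   7.75862036  66.        ]
[[ 8.93611521e-04 -9.57431179e-01 -2.88660247e-01  7.28526565e+01]
 [ 9.99999411e-01  1.03348326e-03 -3.32148627e-04  1.83352846e-01]
 [ 6.16334986e-04 -2.88659780e-01  9.57431539e-01 -1.25725941e+02]
 [ 0.00000000e+00  0.00000000e+00  0.00000000e+00  1.00000000e+00]] 65.45174692450131 -0.017882815742055826 322.5830517380738 198.57628598442517
```

Emit:
drive_tool(commands="0.35 -0.4 0.2 0 0 0 0;0.35 -0.4 0.2 0 0 0 0;0.35 -0.4 0 0 0 0 0;0.35 -0.4 0 0 0 0 0;0.35 -0.4 0 0 0 0 0;0.35 -0.4 0 0 0 0 0;0.3 -0.4 0 0 0 0 0;0.2 -0.4 0 0 0 0 0;0.2 -0.4 0 0 0 0 0;0 -0.4 0 0 0 0 0;0 -0.4 0 0 0 0 0;0 -0.3 0 0 0 0 0;0 0 0 0 0 0 0;0 0 0 0 0 0 0")

```text
time_s: 2.47
eef_pos: [436.0, 77.0, 277.8]
ee_rot: [0.0, 0.208, 0.978, 0.0]
force: [-0.2, 0.8, -0.3]
grip_width: 0.001
grip_force: 0.0
```

```bash
cat >> h.py <<'E'
def wrist():
    s=sense(); p=capture('wrist'); T=np.array(p['tool_from_camera']); q=np.array(s['ee_rot'])
    Rt=R.from_quat(q[[1,2,3,0]]).as_matrix()
    p['attitude']=Rt@T[:3,:3]; p['position']=Rt@T[:3,3]+s['eef_pos']; return p
E
python3 - <<'E'
from h import *
p=wrist(); cv2.imwrite('pics/w0.png',p['pixels'])
for n,z in {'thumb_plate':67,'rack':74,'black_handle':67,'moving_jaw':60,'anvil_bracket':60,'stand':12,'glued_brush':60}.items():
    for b in boxes_of(p,n)[:2]: print(n,round(b['confidence'],2),np.round(b['position']),np.round(at_z(p,b['position'],z)))
E
```

```text
thumb_plate 0.84 [275. 259.] [508. -18.  67.]
rack 0.78 [331. 233.] [502.  59.  74.]
moving_jaw 0.58 [281. 256.] [511. -12.  60.]
anvil_bracket 0.57 [334. 231.] [506.  61.  60.]
stand 0.75 [332. 228.] [521.  53.  12.]
glued_brush 0.42 [335. 229.] [505.  63.  60.]
```

View pics/w0.png

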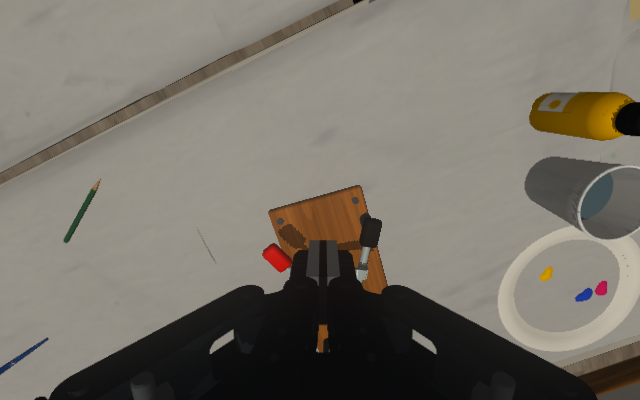

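The wrist view shows red at (275,259), black at (370,231) and the base's near corners at about (270,210) and (361,185).

Run:
```python
from h import *
p=wrist()
a=at_z(p,[269.5,209.5],12);b=at_z(p,[361,185],12);bl=at_z(p,[370,231],67)
h=cv2.cvtColor(p['pixels'],cv2.COLOR_BGR2HSV)
m=((h[...,0]<8)|(h[...,0]>172))&(h[...,1]>150)&(h[...,2]>100); m[:,310:]=0;m[:230]=0;m[290:]=0
m=m.astype(np.uint8); c=max(cv2.findContours(m,0,1)[0],key=cv2.contourArea); rr=cv2.minAreaRect(c); print(rr)
rd=at_z(p,rr[0],62); print(a,b,b-a,np.linalg.norm(b-a),bl,rd)
e=(b-a)[:2]; yaw=np.arctan2(-e[0],e[1]); print('yaw',yaw)
t=capture('top')
A=[at_z(t,[230+u*.3,140+v*.3],12) for u,v in((114,352),(240,353),(262,67),(150,65))]; print(np.round(A))
for i,j in((0,3),(1,2)): d=A[j]-A[i]; print(np.arctan2(d[1],d[0]),np.linalg.norm(d))
# pivot from red (open at [-122,-59]) and black ([-122,+59]?)
for w in(yaw,-.1):
  c,s=np.cos(w),np.sin(w); M=np.array([[c,-s],[s,c]]); print(rd[:2]-M@[-122,-59],bl[:2]-M@[-122,59], M.T@(bl-rd)[:2])
```

```text
((274.7500305175781, 258.7500305175781), (28.991374969482422, 15.55634880065918), 45.0)
[462.65485605 -10.13039401  12.        ] [480.40701012 113.51045567  12.        ] [ 17.75215407 123.64084968   0.        ] 124.90876143704408 [520.41696439 101.92064453  67.        ] [509.99447109 -17.55019038  62.        ]
yaw -0.14260380482288637
[[476. 106.  12.]
 [463. -20.  12.]
 [836. -71.  12.]
 [853.  56.  12.]]
-0.13382798691572503 379.6673349221728
-0.1341748898045449 377.138274267585
[639.14122241  23.51216006] [632.7934415   26.18077794] [ -6.66261303 119.73937676]
[637.27515083  28.97537854] [635.91730097  31.03572195] [ -1.55675739 119.91449148]
```

Emit:
drive_tool(commands="0.145 -0.23 0 0 0 0.156 0;0.145 -0.23 0 0 0 0.156 0;0.145 -0.23 0 0 0 0.156 0;0.145 -0.23 0 0 0 0.156 0;0.145 -0.23 0 0 0 0.156 0;0.145 -0.23 0 0 0 0.156 0;0 0 -0.35 0 0 0 0;0 0 -0.35 0 0 0 0;0 0 -0.35 0 0 0 0;0 0 -0.35 0 0 0 0;0 0 -0.3 0 0 0 0;0 0 0 0 0 0 0;0 0 0 0 0 0 0")

```text
time_s: 4.05
eef_pos: [522.7, -59.8, 107.5]
ee_rot: [-0.001, -0.159, 0.987, 0.0]
force: [0.3, -0.3, 0.7]
grip_width: -0.002
grip_force: 0.0
```

Run:
```python
from h import *
s=sense(); print(s['eef_pos'],R.from_quat(np.array(s['ee_rot'])[[1,2,3,0]]).as_matrix(),s['force'],tips_ahead)
p=wrist(); cv2.imwrite('pics/w1.png',p['pixels'])
for n in('thumb_plate','black_handle'):
    for b in boxes_of(p,n)[:2]: print(n,round(b['confidence'],2),np.round(b['position']),np.round(at_z(p,b['position'],67)))
```

```text
[522.73630916 -59.76301438 107.48376936] [[-9.49722037e-01 -3.13088424e-01 -1.92130884e-03]
 [-3.13090179e-01  9.49723155e-01  6.85147486e-04]
 [ 1.61019974e-03  1.25224259e-03 -9.99997920e-01]] [ 0.30985827 -0.30518532  0.66728817] 17.0
thumb_plate 0.57 [395. 239.] [511. -20.  67.]
black_handle 0.87 [451. 250.] [507.  14.  67.]
```

View pics/w1.png

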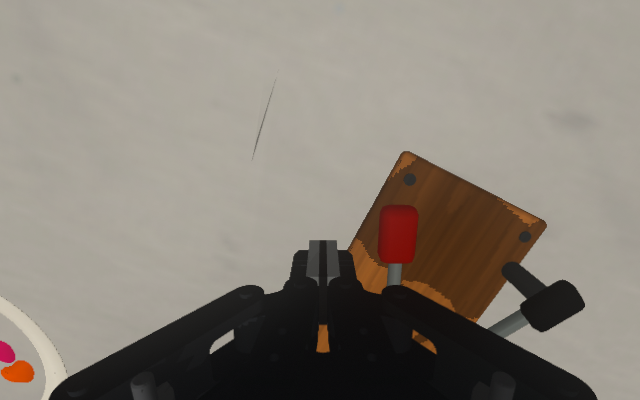

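The image shows the red handle at (398,234), lined up with the fingers, at the handle's middle with a 16 mm gap. Next I descend, approach, and tabulate the arc.

Emit:
drive_tool(commands="0 0 -0.2 0 0 0 0;0 0 -0.18 0 0 0 0;0 0 0 0 0 0 0;-0.013 0.038 0 0 0 0 0;-0.013 0.038 0 0 0 0 0;-0.013 0.038 0 0 0 0 0;0 0 0 0 0 0 0;0 0 0 0 0 0 0")

```text
time_s: 4.87
eef_pos: [519.3, -48.3, 70.4]
ee_rot: [0.001, -0.159, 0.987, -0.0]
force: [-0.5, -0.6, 0.4]
grip_width: -0.002
grip_force: 0.0
```

Run:
```python
from h import *
s=sense(); print(s['eef_pos'],s['force'])
P=np.array([638,23.]); H=np.array([510.5,-19.5]); d=np.array([-.313,.95]); T0=H-25.5*d
prev=None
for k in range(0,64,4):
    a=-k/135; M=np.array([[np.cos(a),-np.sin(a)],[np.sin(a),np.cos(a)]]); T=P+M@(T0-P)
    print(k,np.round(T,1), None if prev is None else np.round((T-prev)/4/100,4)); prev=T
```

```text
[519.30172354 -48.32038623  70.4359601 ] [-0.47064651 -0.5665991   0.41372537]
0 [518.5 -43.7] None
4 [516.6 -40.2] [-0.0048  0.0089]
8 [514.7 -36.5] [-0.0045  0.0091]
12 [513.  -32.9] [-0.0043  0.0092]
16 [511.4 -29.1] [-0.004   0.0093]
20 [509.9 -25.4] [-0.0037  0.0094]
24 [508.6 -21.5] [-0.0034  0.0095]
28 [507.3 -17.7] [-0.0032  0.0096]
32 [506.2 -13.8] [-0.0029  0.0097]
36 [505.1  -9.9] [-0.0026  0.0098]
40 [504.2  -5.9] [-0.0023  0.0099]
44 [503.4  -1.9] [-0.002   0.0099]
48 [502.7   2.1] [-0.0017  0.01  ]
52 [502.2   6.1] [-0.0014  0.01  ]
56 [501.7  10.1] [-0.0011  0.0101]
60 [501.4  14.1] [-0.0008  0.0101]
```

Emit:
drive_tool(commands="-0.016 0.046 0 0 0 0 0;-0.0048 0.009 0 0 0 -0.0094 0;-0.0048 0.009 0 0 0 -0.0094 0;-0.0048 0.009 0 0 0 -0.0094 0;-0.0048 0.009 0 0 0 -0.0094 0;0 0 0 0 0 0 0;0 0 0 0 0 0 0")

```text
time_s: 5.45
eef_pos: [515.6, -40.5, 69.7]
ee_rot: [0.0, -0.144, 0.99, -0.0]
force: [0.0, -2.2, -0.6]
grip_width: -0.002
grip_force: 0.9
```

Emit:
drive_tool(commands="-0.0045 0.009 0 0 0 -0.0094 0;-0.0045 0.009 0 0 0 -0.0094 0;-0.0045 0.009 0 0 0 -0.0094 0;-0.0045 0.009 0 0 0 -0.0094 0;0 0 0 0 0 0 0;0 0 0 0 0 0 0")

```text
time_s: 5.95
eef_pos: [513.7, -36.7, 69.6]
ee_rot: [-0.0, -0.129, 0.992, 0.0]
force: [0.2, -1.0, -0.5]
grip_width: -0.0
grip_force: 0.9
```

Emit:
drive_tool(commands="-0.0043 0.0092 0 0 0 -0.0094 0;-0.0043 0.0092 0 0 0 -0.0094 0;-0.0043 0.0092 0 0 0 -0.0094 0;-0.0043 0.0092 0 0 0 -0.0094 0;0 0 0 0 0 0 0;0 0 0 0 0 0 0")

```text
time_s: 6.45
eef_pos: [512.0, -33.1, 69.6]
ee_rot: [-0.0, -0.115, 0.993, -0.0]
force: [-0.1, -2.6, -1.3]
grip_width: -0.0
grip_force: 1.6
```

Emit:
drive_tool(commands="-0.004 0.0093 0 0 0 -0.0094 0;-0.004 0.0093 0 0 0 -0.0094 0;-0.004 0.0093 0 0 0 -0.0094 0;-0.004 0.0093 0 0 0 -0.0094 0;0 0 0 0 0 0 0;0 0 0 0 0 0 0")

```text
time_s: 6.95
eef_pos: [510.3, -29.2, 69.6]
ee_rot: [-0.0, -0.1, 0.995, 0.0]
force: [-0.6, -3.7, -1.2]
grip_width: -0.002
grip_force: 1.8
```

Run:
```python
from h import *
p=wrist(); cv2.imwrite('pics/w2.png',p['pixels'][130:400,200:640])
```

```text
(no output)
```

View pics/w2.png

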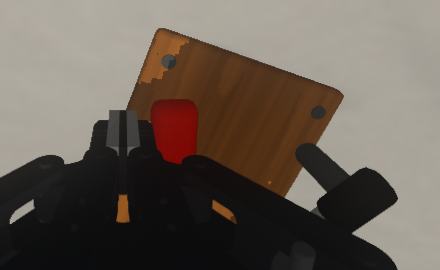

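The picture shows the finger beside the red handle's middle (crop about (150,130)), so contact is good.

Emit:
drive_tool(commands="-0.0037 0.0094 0 0 0 -0.0094 0;-0.0037 0.0094 0 0 0 -0.0094 0;-0.0037 0.0094 0 0 0 -0.0094 0;-0.0037 0.0094 0 0 0 -0.0094 0;0 0 0 0 0 0 0;0 0 0 0 0 0 0")

```text
time_s: 7.5
eef_pos: [508.9, -25.5, 69.7]
ee_rot: [-0.0, -0.085, 0.996, -0.0]
force: [-1.0, -4.7, -0.9]
grip_width: 0.002
grip_force: 2.2
```

Emit:
drive_tool(commands="-0.0034 0.0095 0 0 0 -0.0094 0;-0.0034 0.0095 0 0 0 -0.0094 0;0 0 0 0 0 0 0;0 0 0 0 0 0 0")

```text
time_s: 7.83
eef_pos: [508.2, -23.9, 69.6]
ee_rot: [-0.0, -0.078, 0.997, -0.0]
force: [-2.0, -6.3, -0.7]
grip_width: -0.002
grip_force: 3.0
```

Emit:
drive_tool(commands="-0.0034 0.0095 0 0 0 -0.0094 0;-0.0034 0.0095 0 0 0 -0.0094 0;0 0 0 0 0 0 0;0 0 0 0 0 0 0")

```text
time_s: 8.17
eef_pos: [507.5, -22.1, 69.7]
ee_rot: [-0.0, -0.071, 0.998, -0.0]
force: [-1.4, -7.2, -0.3]
grip_width: -0.001
grip_force: 3.5
```

Emit:
drive_tool(commands="-0.0032 0.0096 0 0 0 -0.0094 0;-0.0032 0.0096 0 0 0 -0.0094 0;0 0 0 0 0 0 0;0 0 0 0 0 0 0")

```text
time_s: 8.5
eef_pos: [507.0, -20.4, 69.7]
ee_rot: [0.0, -0.063, 0.998, -0.001]
force: [-1.2, -8.5, -0.6]
grip_width: 0.001
grip_force: 4.2
```

Emit:
drive_tool(commands="-0.0032 0.0096 0 0 0 -0.0094 0;0 0 0 0 0 0 0;0 0 0 0 0 0 0")

```text
time_s: 8.75
eef_pos: [506.7, -19.7, 69.7]
ee_rot: [0.0, -0.059, 0.998, -0.001]
force: [-1.9, -10.2, -1.3]
grip_width: -0.005
grip_force: 4.9
```

Run:
```python
from h import *
out=[]
for c,(r0,r1,c0,c1) in(('top',(150,240,245,345)),('side',(140,230,260,360))):
    p=capture(c); out.append(cv2.resize(p['pixels'][r0:r1,c0:c1],(400,400*9//10),interpolation=2))
    print(sense()['force'])
cv2.imwrite('pics/c1.png',np.hstack(out))
```

```text
[ -0.15787924 -10.87178291  -1.67740889]
[ -1.24145288 -10.19719439  -1.80937472]
```

View pics/c1.png

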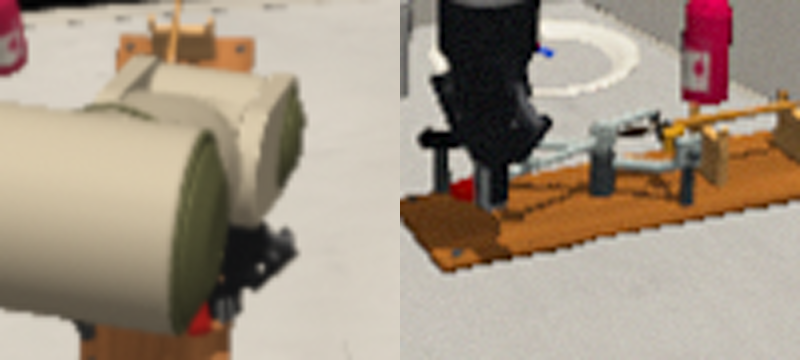

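In the side view (right half) the jaw is at the ferrule, around (655,130). The force is rising steadily, so I go on in 0.5–1 mm steps.

Emit:
drive_tool(commands="-0.0032 0.0096 0 0 0 -0.0094 0;0 0 0 0 0 0 0;0 0 0 0 0 0 0;0 0 0 0 0 0 0")

```text
time_s: 9.18
eef_pos: [506.3, -18.7, 69.7]
ee_rot: [0.0, -0.056, 0.998, -0.001]
force: [-2.1, -10.0, -0.0]
grip_width: 0.001
grip_force: 4.7
```

Run:
```python
from h import *
for i in range(4): s=sense(); print(s['eef_pos'],s['force'],s['wrist_torque']); capture('side')
```

```text
[506.34508746 -18.69228535  69.72637885] [ -2.08286758 -10.04689363  -0.0118246 ] [-1.58643309  0.1605407   0.0479961 ]
[506.32542619 -18.69722286  69.71898206] [-2.01600568 -9.96772959 -0.07597651] [-1.59655032  0.16358945  0.10106855]
[506.35470781 -18.69436637  69.73121096] [-0.71645282 -9.98664864 -0.1536417 ] [-1.56505735  0.24909108  0.0912107 ]
[506.34672633 -18.70953685  69.72609093] [-1.36021045 -9.50347284 -0.07628205] [-1.54678436  0.16568942  0.13764575]
```

Emit:
drive_tool(commands="-0.003 0.0096 0 0 0 -0.0094 0;0 0 0 0 0 0 0;0 0 0 0 0 0 0;0 0 0 0 0 0 0")

```text
time_s: 9.72
eef_pos: [506.1, -18.0, 69.7]
ee_rot: [0.0, -0.052, 0.999, -0.001]
force: [-1.2, -10.8, -0.8]
grip_width: -0.001
grip_force: 5.5
```

Run:
```python
from h import *
for i in range(4): s=sense(); print(s['eef_pos'],s['force']); capture('side')
```

```text
[506.09192182 -17.95051889  69.73447693] [ -1.21203091 -10.78365474  -0.82890644]
[506.07955202 -17.95324956  69.72761843] [ -0.66661987 -11.79682978  -0.88865457]
[506.09532798 -17.94931436  69.71922946] [ -1.57530209 -11.13210763  -1.40793908]
[506.07972939 -17.94646621  69.7255189 ] [ -1.06311714 -12.07451346  -0.69126012]
```

Emit:
drive_tool(commands="-0.0022 0.0072 0 0 0 -0.0066 0;0 0 0 0 0 0 0;0 0 0 0 0 0 0;0 0 0 0 0 0 0")

```text
time_s: 10.25
eef_pos: [505.9, -17.3, 69.7]
ee_rot: [0.0, -0.05, 0.999, -0.001]
force: [-2.2, -11.8, -1.8]
grip_width: 0.002
grip_force: 5.6
```

Run:
```python
from h import *
for i in range(4): s=sense(); print(s['eef_pos'],s['force']); capture('side')
```

```text
[505.88006561 -17.27345293  69.7468497 ] [ -2.18117679 -11.79088457  -1.76816327]
[505.87006171 -17.2868493   69.72891665] [ -1.54167231 -11.79447306  -1.32751935]
[505.84907896 -17.27394636  69.72361967] [ -2.11040444 -11.7709584   -0.39810513]
[505.87509118 -17.2686203   69.72888984] [ -0.81330499 -11.70682711  -0.46172612]
```

Push is now about 12 N with a tooth just passed, so I back off.

Emit:
drive_tool(commands="0.002 -0.02 0 0 0 0 0;0.003 -0.03 0 0 0 0 0;0.006 -0.06 0 0 0 0 0;0.01 -0.1 0 0 0 0 0;0.01 -0.1 0 0 0 0 0;0 0 0.3 0 0 0 0;0 0 0.3 0 0 0 0;0 0 0 0 0 0 0;0 0 0 0 0 0 0;0 0 0 0 0 0 0")

```text
time_s: 11.28
eef_pos: [508.5, -47.5, 129.0]
ee_rot: [-0.0, -0.049, 0.999, 0.0]
force: [0.0, 0.1, 0.0]
grip_width: -0.002
grip_force: 0.0
```

Run:
```python
from h import *
s=sense(); print(s['eef_pos'],s['force'])
p=wrist(); cv2.imwrite('pics/w3.png',p['pixels'])
print([(b['confidence'],b['position'],at_z(p,b['position'],67)) for b in boxes_of(p,'thumb_plate')[:2]])
h=cv2.cvtColor(p['pixels'],cv2.COLOR_BGR2HSV)
m=(((h[...,0]<8)|(h[...,0]>172))&(h[...,1]>150)&(h[...,2]>70)).astype(np.uint8); m[:150]=0;m[330:]=0;m[:,:300]=0
c=max(cv2.findContours(m,0,1)[0],key=cv2.contourArea); rr=cv2.minAreaRect(c); print(rr,at_z(p,rr[0],64))
q=capture('side'); cv2.imwrite('pics/s3.png',cv2.resize(q['pixels'][140:230,260:360],(600,540),interpolation=2))
```

```text
[508.52521381 -47.48537697 129.04774636] [0.02569055 0.1150071  0.00908649]
[(0.86, [398.6, 227.3], array([506.74527135,   1.6950752 ,  67.        ]))]
((398.0, 221.0), (34.0, 54.0), 0.0) [503.5302399    1.45473818  64.        ]
```

View pics/w3.png

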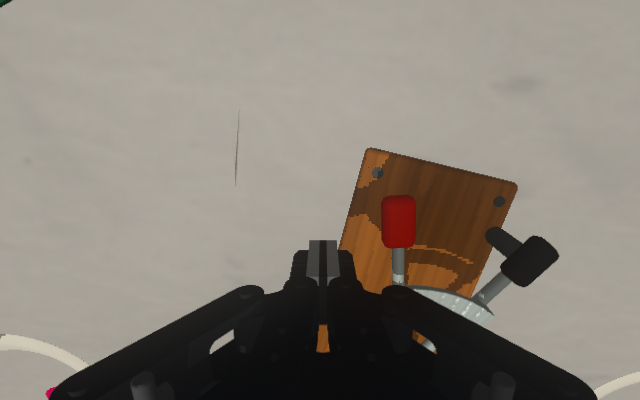

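View pics/s3.png

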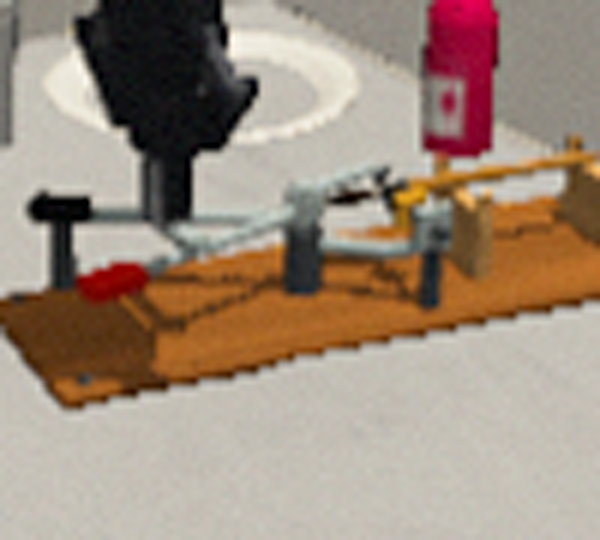

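Wrist view: red handle at (398,221), still swung in and held by the rack's teeth; side view: jaw at the ferrule, near (400,190). I wait over 2 s with the hand away and compare handle positions meanwhile.

Emit:
drive_tool(commands="0 0 0 0 0 0 0;0 0 0 0 0 0 0;0 0 0 0 0 0 0;0 0 0 0 0 0 0;0 0 0 0 0 0 0;0 0 0 0 0 0 0;0 0 0 0 0 0 0;0 0 0 0 0 0 0;0 0 0 0 0 0 0;0 0 0 0 0 0 0;0 0 0 0 0 0 0;0 0 0 0 0 0 0;0 0 0 0 0 0 0;0 0 0 0 0 0 0;0 0 0 0 0 0 0")

```text
time_s: 12.68
eef_pos: [508.8, -47.3, 129.6]
ee_rot: [-0.0, -0.05, 0.999, -0.0]
force: [0.2, 0.8, 0.1]
grip_width: -0.002
grip_force: 0.0
```

Emit:
drive_tool(commands="0 0 0 0 0 0 0;0 0 0 0 0 0 0;0 0 0 0 0 0 0;0 0 0 0 0 0 0;0 0 0 0 0 0 0;0 0 0 0 0 0 0;0 0 0 0 0 0 0;0 0 0 0 0 0 0;0 0 0 0 0 0 0;0 0 0 0 0 0 0;0 0 0 0 0 0 0")

```text
time_s: 13.6
eef_pos: [508.9, -47.3, 129.6]
ee_rot: [0.0, -0.049, 0.999, -0.0]
force: [0.8, -0.8, -0.3]
grip_width: -0.003
grip_force: 0.0
```

Run:
```python
from h import *
def red(img):
    h=cv2.cvtColor(img,cv2.COLOR_BGR2HSV)
    m=(((h[...,0]<8)|(h[...,0]>172))&(h[...,1]>150)&(h[...,2]>70)).astype(np.uint8); m[:150]=0;m[330:]=0;m[:,:300]=0
    c=max(cv2.findContours(m,0,1)[0],key=cv2.contourArea); return cv2.minAreaRect(c)
p=wrist(); r3=red(p['pixels']); H3=at_z(p,r3[0],62)
q=dict(p); T=np.array(p['tool_from_camera']); e=np.array([522.736,-59.763,107.484])
Rt=np.array([[-.9497220,-.3130884,-.0019213],[-.3130902,.9497232,.000685],[.00161,.00125,-.999998]])
q['attitude']=Rt@T[:3,:3]; q['position']=Rt@T[:3,3]+e
r1=red(cv2.imread('pics/w1.png')); H1=at_z(q,r1[0],62)
print(r1,r3,H1,H3,np.linalg.norm(H1-H3))
```

```text
((397.4758605957031, 233.91033935546875), (38.991424560546875, 59.19179916381836), 3.3664603233337402) ((398.0, 220.5), (53.0, 34.0), 90.0) [509.39066783 -17.38749001  62.        ] [504.47449249   2.31443023  62.        ] 20.30601982461245
```

Emit:
drive_tool(commands="0 0 -0.3 0 0 0 0;0 0 -0.3 0 0 0 0;0 0 0 0 0 0 0;-0.01 0.1 0 0 0 0 0;-0.008 0.08 0 0 0 0 0;-0.005 0.05 0 0 0 0 0;0 0 0 0 0 0 0;0 0 0 0 0 0 0")

```text
time_s: 14.32
eef_pos: [507.0, -23.9, 70.7]
ee_rot: [0.001, -0.05, 0.999, -0.0]
force: [-0.3, -0.0, 0.6]
grip_width: 0.0
grip_force: 0.0
```

Emit:
drive_tool(commands="-0.001 0.01 0 0 0 0 0;0 0 0 0 0 0 0;0 0 0 0 0 0 0")

```text
time_s: 14.57
eef_pos: [506.5, -23.4, 69.8]
ee_rot: [0.0, -0.049, 0.999, -0.0]
force: [0.9, 0.9, -0.2]
grip_width: -0.002
grip_force: 0.0
```

Emit:
drive_tool(commands="-0.001 0.01 0 0 0 0 0;0 0 0 0 0 0 0;0 0 0 0 0 0 0")

```text
time_s: 14.82
eef_pos: [506.4, -22.3, 69.6]
ee_rot: [-0.0, -0.049, 0.999, -0.0]
force: [0.6, 0.4, 0.2]
grip_width: -0.003
grip_force: 0.0
```

Emit:
drive_tool(commands="-0.001 0.01 0 0 0 0 0;0 0 0 0 0 0 0;0 0 0 0 0 0 0")

```text
time_s: 15.07
eef_pos: [506.2, -21.4, 69.6]
ee_rot: [-0.0, -0.05, 0.999, -0.0]
force: [-0.0, -1.1, -0.2]
grip_width: 0.0
grip_force: 0.7
```

Contact came at y = -21.6, so it fell back a full tooth to a weak grip. I push on just past the next tooth.

Emit:
drive_tool(commands="-0.001 0.01 0 0 0 0 0;-0.001 0.01 0 0 0 0 0;-0.001 0.01 0 0 0 0 0;-0.001 0.01 0 0 0 0 0;0 0 0 0 0 0 0;0 0 0 0 0 0 0")

```text
time_s: 15.57
eef_pos: [505.8, -18.4, 69.7]
ee_rot: [-0.0, -0.05, 0.999, -0.001]
force: [-3.0, -11.5, -0.3]
grip_width: 0.003
grip_force: 5.0
```

Emit:
drive_tool(commands="-0.001 0.007 0 0 0 0 0;0 0 0 0 0 0 0;0 0 0 0 0 0 0;0 0 0 0 0 0 0")

```text
time_s: 15.9
eef_pos: [505.6, -17.9, 69.6]
ee_rot: [-0.0, -0.05, 0.999, -0.001]
force: [-2.3, -11.7, -0.5]
grip_width: 0.004
grip_force: 5.5
```

Run:
```python
from h import *
for i in range(3): s=sense(); print(s['eef_pos'],s['force']); capture('side')
```

```text
[505.63321429 -17.91795532  69.64698601] [ -2.2847712  -11.74827163  -0.48767624]
[505.61653359 -17.92061954  69.62611927] [ -3.01938198 -11.65099345  -0.53861722]
[505.63816194 -17.94124456  69.64977856] [ -3.04754055 -10.81634004   0.35065872]
```

Emit:
drive_tool(commands="-0.001 0.008 0 0 0 0 0;0 0 0 0 0 0 0;0 0 0 0 0 0 0")

```text
time_s: 16.3
eef_pos: [505.5, -17.2, 69.7]
ee_rot: [-0.0, -0.05, 0.999, -0.001]
force: [-2.3, -12.6, -0.2]
grip_width: 0.004
grip_force: 5.8
```

Emit:
drive_tool(commands="-0.001 0.006 0 0 0 0 0;0 0 0 0 0 0 0;0 0 0 0 0 0 0")

```text
time_s: 16.55
eef_pos: [505.4, -16.7, 69.7]
ee_rot: [-0.0, -0.05, 0.999, -0.001]
force: [-3.3, -12.9, -0.1]
grip_width: -0.0
grip_force: 6.4
```

Run:
```python
from h import *
for i in range(3): s=sense(); print(s['eef_pos'],s['force']); capture('side')
```

```text
[505.396045   -16.74297239  69.65460976] [ -3.25736254 -12.87209422  -0.08617176]
[505.40549914 -16.7526385   69.64345169] [ -3.63122187 -12.9591564   -0.18319168]
[505.40571293 -16.76005131  69.65095034] [ -3.52361651 -12.47889987  -0.707746  ]
```

Emit:
drive_tool(commands="0.001 -0.01 0 0 0 0 0;0 0 0 0 0 0 0;0 0 0 0 0 0 0")

```text
time_s: 16.95
eef_pos: [505.5, -17.5, 69.7]
ee_rot: [-0.0, -0.05, 0.999, -0.001]
force: [-2.1, -10.5, -0.7]
grip_width: 0.0
grip_force: 5.3
```

Emit:
drive_tool(commands="0.001 -0.01 0 0 0 0 0;0 0 0 0 0 0 0;0 0 0 0 0 0 0")

```text
time_s: 17.2
eef_pos: [505.7, -18.3, 69.7]
ee_rot: [-0.0, -0.05, 0.999, -0.001]
force: [-2.1, -9.2, -1.1]
grip_width: -0.001
grip_force: 4.8
```

Emit:
drive_tool(commands="0.001 -0.01 0 0 0 0 0;0 0 0 0 0 0 0;0 0 0 0 0 0 0")

```text
time_s: 17.45
eef_pos: [505.9, -19.2, 69.7]
ee_rot: [-0.0, -0.05, 0.999, -0.001]
force: [-1.1, -9.1, -0.4]
grip_width: -0.006
grip_force: 4.2
```

Emit:
drive_tool(commands="-0.001 0.012 0 0 0 0 0;-0.001 0.013 0 0 0 0 0;0 0 0 0 0 0 0;-0.001 0.006 0 0 0 0 0;0 0 0 0 0 0 0;0 0 0 0 0 0 0")

```text
time_s: 17.95
eef_pos: [505.4, -16.6, 69.6]
ee_rot: [-0.0, -0.05, 0.999, -0.001]
force: [-2.8, -13.0, -0.0]
grip_width: 0.0
grip_force: 6.3
```

Emit:
drive_tool(commands="-0.001 0.005 0 0 0 0 0;0 0 0 0 0 0 0;0 0 0 0 0 0 0")

```text
time_s: 18.2
eef_pos: [505.3, -16.2, 69.7]
ee_rot: [-0.0, -0.05, 0.999, -0.002]
force: [-3.4, -14.1, -0.4]
grip_width: 0.0
grip_force: 6.6
```

Run:
```python
from h import *
for i in range(3): s=sense(); print(s['eef_pos'],s['force']); capture('side')
```

```text
[505.30551806 -16.23324342  69.65156878] [ -3.3762631  -14.1287628   -0.38840381]
[505.27953558 -16.24361678  69.64234924] [ -3.73420323 -13.16690332  -0.81079439]
[505.27846237 -16.23763716  69.62601447] [ -3.06371132 -13.49855718  -0.52144146]
```

Emit:
drive_tool(commands="-0.001 0.006 0 0 0 0 0;0 0 0 0 0 0 0;0 0 0 0 0 0 0;0 0 0 0 0 0 0")

```text
time_s: 18.68
eef_pos: [505.2, -15.6, 69.6]
ee_rot: [-0.0, -0.05, 0.999, -0.001]
force: [-3.4, -14.4, -1.0]
grip_width: 0.003
grip_force: 6.7
```

Run:
```python
from h import *
for i in range(3): s=sense(); print(s['eef_pos'],s['force']); capture('side')
```

```text
[505.15274664 -15.63411922  69.61917644] [ -3.39070502 -14.41006655  -1.01129682]
[505.16657926 -15.64379581  69.64193272] [ -3.70747041 -12.9547094   -1.0026403 ]
[505.16695384 -15.6377879   69.636122  ] [ -3.88767001 -13.57808658   0.16498801]
```

Emit:
drive_tool(commands="0.001 -0.01 0 0 0 0 0;0 0 0 0 0 0 0;0 0 0 0 0 0 0")

```text
time_s: 19.08
eef_pos: [505.3, -16.4, 69.6]
ee_rot: [-0.0, -0.05, 0.999, -0.001]
force: [-2.7, -12.4, -0.5]
grip_width: -0.003
grip_force: 5.8
```

Emit:
drive_tool(commands="0.001 -0.01 0 0 0 0 0;0 0 0 0 0 0 0;0 0 0 0 0 0 0")

```text
time_s: 19.33
eef_pos: [505.5, -17.3, 69.6]
ee_rot: [-0.0, -0.05, 0.999, -0.001]
force: [-2.2, -11.0, -0.3]
grip_width: 0.002
grip_force: 5.3
```

Emit:
drive_tool(commands="0.001 -0.01 0 0 0 0 0;0 0 0 0 0 0 0;0 0 0 0 0 0 0")

```text
time_s: 19.58
eef_pos: [505.6, -18.1, 69.6]
ee_rot: [-0.0, -0.05, 0.999, -0.001]
force: [-1.9, -9.7, -1.2]
grip_width: 0.002
grip_force: 4.8
```

Emit:
drive_tool(commands="0.001 -0.01 0 0 0 0 0;0 0 0 0 0 0 0;0 0 0 0 0 0 0")

```text
time_s: 19.83
eef_pos: [505.8, -19.0, 69.7]
ee_rot: [0.0, -0.05, 0.999, -0.001]
force: [-1.3, -9.6, 0.1]
grip_width: -0.0
grip_force: 4.4
```

Emit:
drive_tool(commands="0.001 -0.01 0 0 0 0 0;0 0 0 0 0 0 0;0 0 0 0 0 0 0")

```text
time_s: 20.08
eef_pos: [505.9, -19.7, 69.7]
ee_rot: [0.0, -0.05, 0.999, -0.001]
force: [-0.8, -6.3, -0.3]
grip_width: -0.001
grip_force: 3.3
```

Emit:
drive_tool(commands="0.001 -0.007 0 0 0 0 0;0 0 0 0 0 0 0;0 0 0 0 0 0 0")

```text
time_s: 20.33
eef_pos: [506.0, -20.2, 69.7]
ee_rot: [0.0, -0.05, 0.999, -0.0]
force: [-0.1, -4.9, 0.3]
grip_width: 0.001
grip_force: 2.6
```

The force falls off steeply only below y ≈ -19.3, so the tooth does hold. The held push is about 9 N, roughly 10–14 N at the jaw; the earlier "fall back" was finger compliance. I back off and let it stay pinched over 2 s again.

Emit:
drive_tool(commands="0.002 -0.02 0 0 0 0 0;0.006 -0.06 0 0 0 0 0;0.01 -0.1 0 0 0 0 0;0.01 -0.1 0 0 0 0 0;0 0 0.3 0 0 0 0;0 0 0.3 0 0 0 0;0 0 0 0 0 0 0;0 0 0 0 0 0 0;0 0 0 0 0 0 0;0 0 0 0 0 0 0;0 0 0 0 0 0 0;0 0 0 0 0 0 0;0 0 0 0 0 0 0;0 0 0 0 0 0 0;0 0 0 0 0 0 0;0 0 0 0 0 0 0;0 0 0 0 0 0 0;0 0 0 0 0 0 0;0 0 0 0 0 0 0;0 0 0 0 0 0 0")

```text
time_s: 22.0
eef_pos: [508.7, -47.6, 129.6]
ee_rot: [0.0, -0.05, 0.999, -0.0]
force: [-0.5, 1.0, 0.7]
grip_width: 0.001
grip_force: 0.0
```

Emit:
drive_tool(commands="0 0 0 0 0 0 0;0 0 0 0 0 0 0;0 0 0 0 0 0 0;0 0 0 0 0 0 0;0 0 0 0 0 0 0;0 0 0 0 0 0 0;0 0 0 0 0 0 0;0 0 0 0 0 0 0;0 0 0 0 0 0 0;0 0 0 0 0 0 0;0 0 0 0 0 0 0;0 0 0 0 0 0 0")

```text
time_s: 23.0
eef_pos: [508.7, -47.7, 129.7]
ee_rot: [0.0, -0.05, 0.999, -0.0]
force: [-0.2, 0.3, -0.9]
grip_width: 0.001
grip_force: 0.0
```

Run:
```python
from h import *
p=wrist(); print(sense()['eef_pos'],[(b['confidence'],b['position'],at_z(p,b['position'],66)) for b in boxes_of(p,'thumb_plate')[:2]])
```

```text
[508.7536343  -47.67063558 129.64004651] [(0.96, [398.1, 226.8], array([507.2858363 ,   1.55579278,  66.        ]))]
```

Emit:
drive_tool(commands="-0.012 0.17 0 0 0 0 0;-0.012 0.17 0 0 0 0 0;-0.012 0.15 0 0 0 0 0;0 0 -0.2 0 0 0 0;0 0 -0.2 0 0 0 0;0 0 0 0 0 0 0;0 0 0 0 0 0 0")

```text
time_s: 23.68
eef_pos: [504.9, 1.4, 89.5]
ee_rot: [-0.001, -0.049, 0.999, 0.0]
force: [-0.1, -1.2, 0.6]
grip_width: 0.0
grip_force: 0.0
```

Emit:
drive_tool(commands="0 0 -0.02 0 0 0 0;0 0 -0.02 0 0 0 0;0 0 0 0 0 0 0;0 0 0 0 0 0 0")

```text
time_s: 24.02
eef_pos: [505.3, 1.2, 86.1]
ee_rot: [0.0, -0.049, 0.999, -0.0]
force: [-1.1, -0.0, -0.6]
grip_width: -0.001
grip_force: 0.0
```

Emit:
drive_tool(commands="0 0 -0.02 0 0 0 0;0 0 -0.02 0 0 0 0;0 0 0 0 0 0 0;0 0 0 0 0 0 0")

```text
time_s: 24.35
eef_pos: [505.2, 1.4, 81.7]
ee_rot: [0.0, -0.049, 0.999, 0.0]
force: [-1.3, 1.0, 0.8]
grip_width: 0.003
grip_force: 0.8
```

Touched near z ≈ 83. I press on gradually.

Emit:
drive_tool(commands="0 0 -0.02 0 0 0 0;0 0 -0.02 0 0 0 0;0 0 0 0 0 0 0;0 0 0 0 0 0 0")

```text
time_s: 24.68
eef_pos: [504.9, 1.7, 77.4]
ee_rot: [-0.0, -0.05, 0.999, 0.0]
force: [-1.1, 3.1, 1.3]
grip_width: -0.004
grip_force: 1.7
```

Emit:
drive_tool(commands="0 0 -0.02 0 0 0 0;0 0 -0.015 0 0 0 0;0 0 0 0 0 0 0;0 0 0 0 0 0 0")

```text
time_s: 25.02
eef_pos: [504.9, 1.5, 74.0]
ee_rot: [-0.0, -0.05, 0.999, 0.0]
force: [-3.4, 4.3, 1.9]
grip_width: -0.0
grip_force: 2.4
```

Run:
```python
from h import *
p=wrist(); q=capture('side')
print([(b['confidence'],b['position'],at_z(p,b['position'],66)) for b in boxes_of(p,'thumb_plate')[:2]])
cv2.imwrite('pics/m.png',np.hstack([cv2.resize(p['pixels'][130:330,220:480],(460,354)),cv2.resize(q['pixels'][140:230,260:345],(340,354),interpolation=2)]))
```

```text
[(0.86, [278.6, 250.5], array([500.08506915, -20.1334084 ,  66.        ])), (0.29, [279.0, 245.3], array([497.37722776, -20.10380002,  66.        ]))]
```

View pics/m.png

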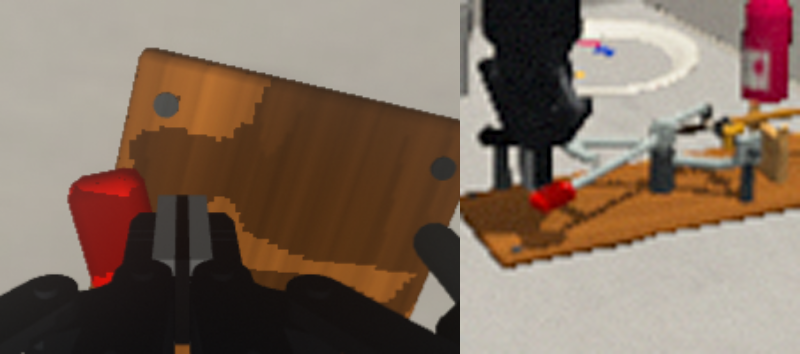

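The picture shows the red handle sprung back to about (500,-20) on the finger's -y side: the clamp has opened and the finger leans lightly on it. I ease off in +y, then go up.

Emit:
drive_tool(commands="0.005 0.05 0 0 0 0 0;0.005 0.07 0 0 0 0 0;0 0 0 0 0 0 0;0 0 0.3 0 0 0 0;0 0 0.35 0 0 0 0;0 0 0.35 0 0 0 0;-0.2 0.3 0.3 0 0 0 0;-0.2 0.3 0.3 0 0 0 0;-0.2 0.3 0.2 0 0 0 0;0 0 0 0 0 0 0;0 0 0 0 0 0 0;0 0 0 0 0 0 0")

```text
time_s: 26.17
eef_pos: [450.7, 96.5, 247.1]
ee_rot: [-0.0, -0.05, 0.999, -0.0]
force: [0.9, -0.6, -0.8]
grip_width: 0.002
grip_force: 0.0
```

Run:
```python
from h import *
p=wrist(); s=sense(); print(s['eef_pos'],s['force'])
print([(b['confidence'],b['position'],at_z(p,b['position'],66)) for b in boxes_of(p,'thumb_plate')[:2]])
q=capture('side'); t=capture('top')
h=cv2.cvtColor(t['pixels'],cv2.COLOR_BGR2HSV)
m=((h[...,0]<8)|(h[...,0]>174))&(h[...,1]>180)&(h[...,2]>120); m[:200]=0;m[260:]=0;m[:,:270]=0;m[:,330:]=0
y,x=np.nonzero(m); print(len(x),x.mean(),y.mean())
cv2.imwrite('pics/e.png',np.hstack([cv2.resize(t['pixels'][140:260,230:350],(400,400),interpolation=2),cv2.resize(q['pixels'][130:230,250:380],(400,400),interpolation=2)]))
```

```text
[450.7933418   96.11570085 246.67648991] [ 0.13172627  0.17729958 -0.01568112]
[(0.78, [214.5, 231.6], array([518.34562635, -12.87614893,  66.        ]))]
57 299.4736842105263 226.3859649122807
```

View pics/e.png

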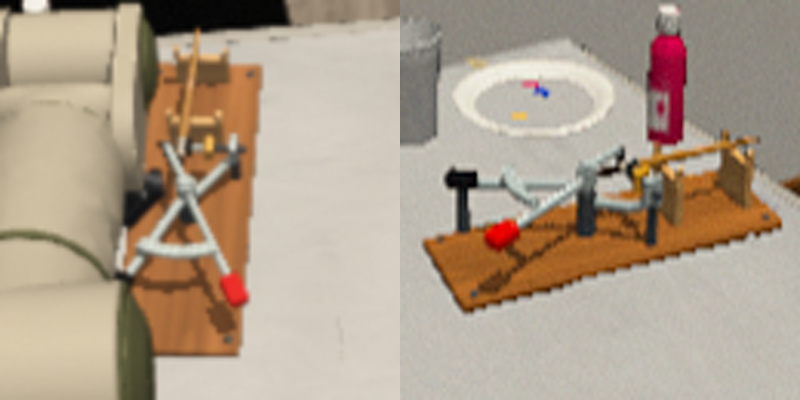

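The picture shows the red handle back at its starting pixel (299.5, 226.4), fully open, and the brush lying on its rests. I hand in.

```bash
python3 -c "
from h import *
print(finish_job())"
```

```text
the job is handed in; nothing more can be done
None
```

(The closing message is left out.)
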